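Start the dust extractor from its switch board

ROBOT

A 7-joint arm with a two-finger parallel gripper is mounted at the origin on a cart in front of the work surface, level with it; the furniture and walls round the work are solid. World frame = base frame: x ahead of the robot, y to its left, z up, the work surface at z = 0. Lengths are in m, angles in rad, forces in N, time in s.
With the tool pointing down it reaches from about 0.4 to 0.875 m from the base axis. Payload 4.4 kg.
Tool frame: the origin (TCP) lies midway between the tips of the shut fingers; the grasp point (between the pads) lies 19 mm behind it; z points along the fingers, y is the line along which they close (so a half turn about z gives the same grasp; the last joint's range is limited). The gripper opens to 85 mm and grips with 20 to 120 N. Pads are 22 mm wide; open, the fingers measure 114 mm over their backs; the gripper's body (76 mm by 85 mm) begins 54 mm behind the grasp point. The pads swing forward as they close: fully open they stand 13 mm farther back than shut.
Start: joints at [-1.408, 0.628, 0.038, 1.517, -0.027, 0.996, -0.02], TCP at [0.147, 0.633, 0.231] pointing down, gripper open.
Joint ranges: [-3.06, 3.06], [-0.37, 2.12], [-1.25, 1.32], [0.18, 2.47], [-1.1, 4.24], [0.23, 1.98], [-2.94, 2.94]. Speed limits (rad/s): [2.57, 2.57, 3.14, 3.14, 3.14, 3.14, 3.14].

INTERFACE

Orientations are given as a 3x3 rotation matrix whose columns are the frame's x, y, z axes.
In Python, from bench import bot, imaging, job_done, spot_in, cut_out, spot_point gives the robot as it stands.
- The arm moves only by the tool arm_command, never from a script. Its argument "steps" is a list of rows, each an object of numbers: "claw": the gripper command: -1 is fully open, 1 is shut, values between are in proportion; "tx", "ty", "tz": the shift along the tool's x, y, z each as a share of 10 cm, from -1 to 1; "ax", "ay", "az": the turn, a rotation vector about the tool's x, y, z each as a share of 180 degrees, from -1 to 1. In form: [{"claw": .., "tx": .., "ty": .., "tz": .., "ax": .., "ay": .., "az": ..}, ...]. A call has 1 to 5 rows; each row is the pose to reach, as a shift and turn from the pose commanded when the call began, along the tool's axes at that moment, turning the shorter way round; what a row does not reach only later rows make up. A row lasts 1/8 s, in which the tool goes at most 62.5 mm and 10.7 degrees, less where a joint would pass 70% of its speed; a pose out of reach is approached as far as the arm can. A call with a number of a shift or a turn outside -1 to 1 is refused whole. A call with a gripper value outside its range is refused whole. The fingers move at their own pace and stop on an object; "newtons" is the grip in N (left out, the last holds). Time passes only in rows, so rows that repeat a pose let the fingers close. It gives the time, the measured TCP pose, the force, the opening and the grip force at its end, in the units of the state.
- bot.state(): the state, without advancing time (a new reading comes with each control period).
- imaging.camera(name): name is "side" or "top" or "wrist"; returns (picture, depth): 480x640x3 uint8, blue, green, red; 480x640 float32, m along the optical axis (not along the pixel's ray), 0 where there is no reading.
- imaging.camera_params(name): a dict with "fovy" (degrees; the focal length in pixels is half the picture's height over the tangent of half this angle, whatever the lens; pixels are square), "cx", "cy" (the principal point, pixels), "world_from_camera" (4x4, takes a point from camera to world coordinates); the wrist camera has in their place "T_tool_cam" (4x4, takes a point from camera to tool coordinates, whose origin is the TCP and whose axes are the flange's). Camera axes: x right, y down, z forward; pixel columns grow to the right and rows downward; lengths in m; the calibration is good to about 2 mm. A picture is of the moment at which its call begins: read the wrist's pose just before it. camera_params takes no time and is no camera call.
- job_done(): hands the job in; it is judged then, once.
Trained networks look in the newest picture that a camera, given by its name, has taken for a name from the list of things; names that differ only in an ending like _2 or _b are one class to them, and where a whole thing is asked for, a point or a joint stands for the part that bears it (a point fixed in the world has none). Each returns a list of dicts, best first, with "score" (0 to 1); they miss things now and then, are a little off and sometimes report something else, mostly with a low value. They report only what shows in the picture. A call takes as long as a camera call.
- spot_in(thing, camera): "location" ([x, y, z] in m, in world coordinates, good to about 4 mm: the middle of the surface that is visible of it).
- cut_out(thing, camera): "pixels" (480x640 bool, what is visible of it).
- spot_point(thing, camera): "location" ([x, y, z] in m, in world coordinates, good to about 4 mm: a listed point, or the origin of a listed thing).
The state is a dict: "clock": time; "q": joint angles; "qvel": joint speeds; "joint_torque": joint torques, N m; "position": TCP position; "tcp_rot": TCP orientation; "ft_force": force on the tool from outside, world axes, zero at the start; "torque": the same for the moment, N m; "opening": finger opening in m; "grip_force": force on a finger pad.
Only numpy, scipy, OpenCV 4.12 (cv2) and the standard library are available. Lean on these libraries where they do the work, as an engineer would, in place of code of your own. Each camera call takes 0.05 s, during which the arm holds its last target. There are 200 camera calls.

TASK

Start the dust extractor from the small switch board on the bench by pressing its controls with the closed fingertips, in this order: tip the rocker switch fully over by pressing down its raised half, then push the square latching key fully in (it stays in), then press the round flat-topped start button fully in, keep it in for about a second and let it come up again. Do not press the big mushroom-headed stop button, press nothing out of order, and do not move the loose things round the board; nothing is to be picked up.

Things in the scene. Friction and masses are not known exactly. Their poses are not given: they have to be found in the camera images.
- board: Plywood board 204 x 204 x 12 mm fixed flat on the bench; origin at the centre of its underside, x and y along its edges. Four grey switch boxes with white pressing parts stand on it in a 2 x 2 square, centres 96 mm apart along x and 92 mm along y; which is in which corner varies. Box tops are 46 mm above the bench; three boxes are 72 mm square, the rocker's is round, 72 mm.
- rocker_raised (a point): Place to press straight down: on the top face of the rocker's raised half, 21 mm out from the hinge line, midway across; sinks about 7.5 mm as the paddle tips. The rocker is a V-shaped white paddle 58 x 36 mm on the round box, turned any way on the board: one half level, the other kicked up 20 degrees. At the start the point's x axis points level from hinge line to raised end.
- rocker (a joint): Rocker angle in rad: 0 to 0.04 at the start, 0.36 when fully tipped over. The hinge line is level, 55 mm above the bench. It stays where it is left; about 4 N pressed down at the point moves it.
- key_top (a point): Centre of the top face of the square white latching key, 32 x 32 mm, flat, 58 mm above the bench when out; point z up. It is pushed straight down.
- key (a joint): Travel of the square key in m: about 0 out, 0.007 fully in (its top is then 5 mm above the housing). No spring: it moves at about 3 N and stays where it is left.
- start_top (a point): Centre of the top face of the round white flat start button, 30 mm diameter, 58 mm above the bench when out; point z up. It is pressed straight down.
- start (a joint): Travel of the start button in m: 0 out, 0.007 fully in. Spring return; begins to move at about 1.2 N, fully in at 4 N.
- stop_top (a point): Top centre of the white mushroom-headed stop button, head 46 mm diameter, 73.5 mm above the bench, so taller than the other controls; not to be pressed.
- stop (a joint): Travel of the stop button in m: 0 out, 0.007 in; spring return; to be left out.
- tape_measure: Loose yellow tape measure 68 x 71 x 35 mm lying beyond the far edge of the board; origin at the centre of its underside. Leave it alone.
- bolt: Loose steel bolt 63 mm tall standing on its head to the right of the board; origin at the centre of its underside. Leave it alone.
- nut: Loose brass-coloured nut, 27 mm wide and 13 mm high, lying before the near edge of the board; origin at the centre of its underside. Leave it alone.
- bearing: Loose ball bearing, 35 mm diameter and 11 mm high, lying before the near edge of the board; origin at the centre of its underside. Leave it alone.

How it is judged:
On the way, in this order (a step that is already met when the one before it is completed fails the run):
1. the rocker is tipped fully over (value of joint rocker above 0.3 rad), for 0.2 s.
2. the square key is pushed fully in (value of joint key above 0.0055 m), for 0.2 s.
3. the start button is pressed fully in and kept in for over half a second (value of joint start above 0.0055 m), for 0.6 s.
At the end, for the whole second after the job is handed in: The rocker is over (beyond 0.30 rad), the square key is in (beyond 5.5 mm), the start and stop buttons are out (within 1.5 mm), and the loose things are within 20 mm of where they were (value of joint rocker above 0.3 rad and value of joint key above 0.0055 m and value of joint each of start, stop below 0.0015 m and distance of each of tape_measure, bolt, nut, bearing from where it was at the start of the episode below 0.02 m); the robot touches nothing.
It fails at once if the square key is pushed before the rocker is over (value of joint key above 0.003 m and value of joint rocker below 0.25 rad).
It fails at once if the start button is pressed before the rocker is over and the square key is in (value of joint start above 0.003 m and (value of joint rocker below 0.25 rad or value of joint key below 0.005 m)).
It fails at once if the stop button is pressed (value of joint stop above 0.002 m).
It fails at once if a loose thing round the board is moved or lifted by more than 20 mm (distance of any of tape_measure, bolt, nut, bearing from where it was at the start of the episode above 0.02 m).
It also fails if it takes over 45 s, if anything falls off the work surface, if the arm or the gripper's body presses on something with over 40 N, if the wrist force passes 120 N, or if a joint passes its speed limit or range.

## Working session

There is one attempt and no reset: what is moved stays moved. The work goes in short steps, Python scripts to look and compute and a tool call to move; the robot and the scene stay as the last step left them, time stands still between calls to the robot, and variables do not carry over. Pictures are saved under pics/ and viewed, at most 10 in all, crops included, and the job is handed in when it is done.

Besides the shell and the picture viewer there is one more tool, called after "Emit:" by a JSON object that holds its "name" and its "arguments", one argument or row to a line. arm_command: Moves the arm, as the interface text tells. Its arguments: {"type":"object","properties":{"steps":{"type":"array","items":{"type":"object","properties":{"claw":{"type":"number"},"tx":{"type":"number","minimum":-1,"maximum":1},"ty":{"type":"number","minimum":-1,"maximum":1},"tz":{"type":"number","minimum":-1,"maximum":1},"ax":{"type":"number","minimum":-1,"maximum":1},"ay":{"type":"number","minimum":-1,"maximum":1},"az":{"type":"number","minimum":-1,"maximum":1}}}},"newtons":{"type":"number"}},"required":["steps"]}

```bash
mkdir -p pics; python3 - <<'E'
from bench import bot, imaging, spot_point
import cv2, numpy as np
s=bot.state();print(s['clock'],s['position'],np.round(s['tcp_rot'],3).tolist(),s['opening'])
for c in ['top','side']:
    p,d=imaging.camera(c);cv2.imwrite(f'pics/{c}0.png',p)
    for t in ['board','rocker_raised','key_top','start_top','stop_top','bolt']:
        print(c,t,[(np.round(r['location'],4).tolist(),round(r['score'],2)) for r in spot_point(t,c)[:2]])
print(bot.state()['clock'])
E
```

```text
0.0 [0.14719481 0.63244045 0.23038904] [[-0.974, 0.227, -0.0], [0.227, 0.974, -0.002], [0.0, -0.002, -1.0]] 0.0856001430421171
top board [([0.5491, -0.2237, 0.0032], 0.96), ([0.6039, -0.2325, 0.0649], 0.16)]
top rocker_raised [([0.6021, -0.2334, 0.0636], 0.79)]
top key_top [([0.4885, -0.193, 0.0587], 0.79)]
top start_top [([0.5258, -0.2769, 0.0578], 0.46)]
top stop_top [([0.5842, -0.1555, 0.0694], 0.81)]
top bolt [([0.621, -0.3314, -0.0018], 0.4), ([0.4104, -0.2317, 0.0034], 0.26)]
side board [([0.5509, -0.2195, 0.0002], 0.81)]
side rocker_raised [([0.4072, -0.2258, 0.0022], 0.74), ([0.6006, -0.234, 0.0657], 0.65)]
side key_top [([0.4931, -0.1911, 0.0575], 0.69)]
side start_top [([0.5262, -0.2755, 0.062], 0.7)]
side stop_top [([0.5833, -0.1527, 0.0727], 0.62)]
side bolt [([0.6198, -0.3342, -0.0036], 0.87), ([0.5511, -0.2223, -0.0015], 0.69)]
0.7
```

View pics/top0.png

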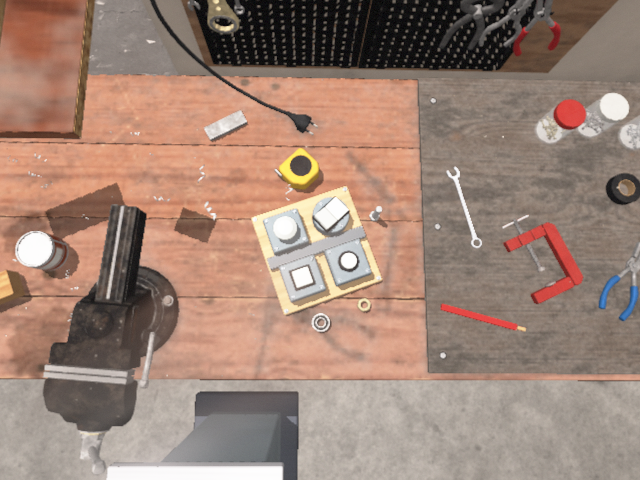

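The top view shows the board around (317,250): stop upper left (286,229), rocker upper right (331,215), key lower left (302,277), start lower right (348,261). The vise at left (120,270) lies on my way, so I'll check heights there and look at the rocker.

```bash
cat > h.py <<'E'
import numpy as np, cv2
from bench import bot, imaging
def cloud(c):
    p,d=imaging.camera(c);k=imaging.camera_params(c);f=240/np.tan(np.radians(k['fovy'])/2)
    v,u=np.mgrid[:480,:640]
    P=np.stack([(u-k['cx'])/f*d,(v-k['cy'])/f*d,d,np.ones_like(d)],-1)
    if 'T_tool_cam' in k:
        s=bot.state();T=np.eye(4);T[:3,:3]=s['tcp_rot'];T[:3,3]=s['position'];M=T@np.array(k['T_tool_cam'])
    else: M=np.array(k['world_from_camera'])
    W=P@M.T; W[d<=0]=np.nan
    return p,W[...,:3]
E
python3 - <<'E'
from h import *
p,W=cloud('top')
x,y,z=W[...,0],W[...,1],W[...,2]
for y0 in np.arange(-.4,.7,.1):
    print(round(y0,1),[ (round(x0,1),round(float(np.nanmax(z[(abs(x-x0)<.05)&(abs(y-y0)<.05)])),3)) for x0 in np.arange(.0,.9,.1) if ((abs(x-x0)<.05)&(abs(y-y0)<.05)&(z>-1)).sum()>0])
c=p[170:330,230:400];cv2.imwrite('pics/crop.png',cv2.resize(c,None,fx=4.5/1.3,fy=4.5/1.3,interpolation=cv2.INTER_CUBIC))
m=(z>.0505)&(z<.09)&(abs(x-.55)<.12)&(abs(y+.22)<.12)
n,l,st,ce=cv2.connectedComponentsWithStats(m.astype(np.uint8))
for i in range(1,n):
    if st[i,4]>20:
        q=W[l==i];print(st[i,4],ce[i],q.mean(0).round(4),q.max(0).round(3),np.median(q[:,2]).round(4))
E
```

```text
-0.4 [(np.float64(0.0), -0.857), (np.float64(0.1), -0.856), (np.float64(0.2), -0.857), (np.float64(0.3), 0.018), (np.float64(0.4), 0.018), (np.float64(0.5), 0.017), (np.float64(0.6), 0.017), (np.float64(0.7), 0.017), (np.float64(0.8), 0.017)]
-0.3 [(np.float64(0.0), -0.852), (np.float64(0.1), -0.855), (np.float64(0.2), -0.857), (np.float64(0.3), 0.006), (np.float64(0.4), 0.017), (np.float64(0.5), 0.064), (np.float64(0.6), 0.068), (np.float64(0.7), 0.017), (np.float64(0.8), 0.006)]
-0.2 [(np.float64(0.0), -0.758), (np.float64(0.1), 0.005), (np.float64(0.2), -0.761), (np.float64(0.3), 0.006), (np.float64(0.4), 0.046), (np.float64(0.5), 0.064), (np.float64(0.6), 0.078), (np.float64(0.7), 0.04), (np.float64(0.8), 0.033)]
-0.1 [(np.float64(0.0), -0.404), (np.float64(0.1), 0.006), (np.float64(0.2), 0.002), (np.float64(0.3), 0.005), (np.float64(0.4), 0.009), (np.float64(0.5), 0.05), (np.float64(0.6), 0.075), (np.float64(0.7), 0.037), (np.float64(0.8), 0.041)]
-0.0 [(np.float64(0.1), 0.007), (np.float64(0.2), 0.002), (np.float64(0.3), 0.006), (np.float64(0.4), 0.027), (np.float64(0.5), 0.021
[... 846 characters left out ...]
(0.2), -0.855), (np.float64(0.3), 0.006), (np.float64(0.4), 0.039), (np.float64(0.5), 0.043), (np.float64(0.6), 0.006), (np.float64(0.7), 0.013), (np.float64(0.8), 0.006)]
0.5 [(np.float64(0.0), -0.854)]
0.6 [(np.float64(0.0), -0.857), (np.float64(0.1), -0.86)]
579 [331.15889465 212.97409326] [ 0.6118 -0.2459  0.0584] [ 0.644 -0.213  0.068] 0.0576
38 [378.34210526 209.10526316] [ 0.6195 -0.3349  0.062 ] [ 0.625 -0.33   0.068] 0.0629
457 [285.16630197 227.52516411] [ 0.5801 -0.16    0.071 ] [ 0.603 -0.139  0.078] 0.0713
216 [348.64814815 260.01851852] [ 0.5224 -0.2784  0.058 ] [ 0.542 -0.264  0.064] 0.0586
318 [302.24528302 276.4245283 ] [ 0.4911 -0.1924  0.0585] [ 0.513 -0.17   0.064] 0.0589
```

View pics/crop.png

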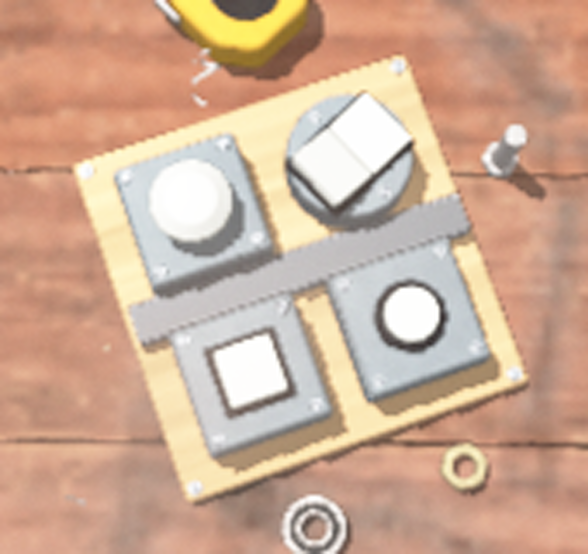

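View pics/side0.png

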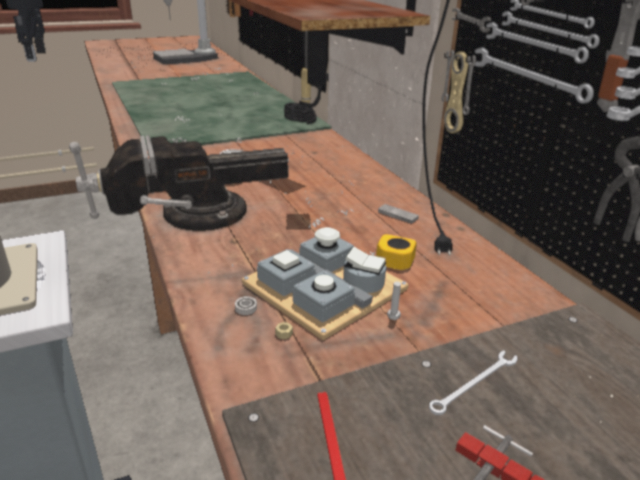

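Stop, rocker, key and start sit in the crop at (190,200), (350,150), (250,370) and (410,313). The side view shows the tall vise, and a shelf overhanging behind it. I'll check which rocker half is raised and where the shelf edge is.

```bash
python3 - <<'E'
from h import *
p,W=cloud('top');x,y,z=W[...,0],W[...,1],W[...,2]
m=(z>.3)&(z<.6)&(y>0);print('shelf x,y min',x[m].min(),y[m].min(), x[m&(z<.45)].min(),z[m].max())
m=(z>.05)&(z<.3)&(y>0);print('vise',W[m].min(0),W[m].max(0))
m=(z>.05)&(z<.09)&(np.hypot(x-.6114,y+.246)<.036)
q=W[m];d=np.array([-.66,.75]);s=(q[:,:2]-[.6114,-.246])@d;t=(q[:,:2]-[.6114,-.246])@[.75,.66]
for a in np.arange(-.036,.036,.006):
    k=(s>=a)&(s<a+.006);print(round(a,3),k.sum(),q[k,2].mean().round(4) if k.sum() else 0)
g=cv2.minAreaRect(q[:,:2].astype(np.float32)*1000);print(g,cv2.boxPoints(g))
E
```

```text
shelf x,y min 0.6235407532875181 0.07193863222505048 0.6235407532875181 0.5362171080562016
vise [1.90073069e-01 4.01320103e-05 5.00388605e-02] [0.93262892 0.3322952  0.27600154]
-0.036 1 0.0551
-0.03 56 0.0568
-0.024 63 0.0558
-0.018 56 0.056
-0.012 63 0.0562
-0.006 63 0.0552
-0.0 55 0.0569
0.006 57 0.0593
0.012 59 0.0613
0.018 52 0.064
0.024 63 0.062
0.03 0 0
((610.953369140625, -246.11572265625), (55.64145278930664, 59.35736083984375), 44.43584442138672) [[ 570.31006 -244.40167]
 [ 611.8667  -286.7849 ]
 [ 651.5967  -247.82977]
 [ 610.04004 -205.44653]]
```

Emit:
{"name": "arm_command", "arguments": {
  "steps": [
    {"claw": 1,"tz": -0.7},
    {"claw": 1,"tz": -0.7,"ty": -0.4},
    {"claw": 1,"tz": -0.7,"ty": -1},
    {"claw": 1,"tz": -0.7,"ty": -1}
  ]
}}

```text
$.steps[0]: bad value
```

The half toward (-x,+y) is raised, which agrees with the network. The move was refused, so I'll give every key in each row.

Emit:
{"name": "arm_command", "arguments": {
  "steps": [
    {"claw": 1,"tx": 0,"ty": 0,"tz": -0.7,"ax": 0,"ay": 0,"az": 0},
    {"claw": 1,"tx": 0,"ty": -0.4,"tz": -0.7,"ax": 0,"ay": 0,"az": 0},
    {"claw": 1,"tx": 0,"ty": -1,"tz": -0.7,"ax": 0,"ay": 0,"az": 0},
    {"claw": 1,"tx": 0,"ty": -1,"tz": -0.7,"ax": 0,"ay": 0,"az": 0}
  ],
  "newtons": 40
}}

```text
clock: 1.3
position: [0.1236, 0.5296, 0.3007]
tcp_rot: [[-0.974, 0.227, -0.001], [0.227, 0.974, -0.007], [-0.0, -0.007, -1.0]]
ft_force: [-0.4, 1.6, 0.9]
opening: 0.0122
grip_force: 0.0
```

Emit:
{"name": "arm_command", "arguments": {
  "steps": [
    {"claw": 1,"tx": -0.33,"ty": -0.26,"tz": 0,"ax": 0,"ay": 0,"az": 0.056},
    {"claw": 1,"tx": -0.66,"ty": -0.52,"tz": 0,"ax": 0,"ay": 0,"az": 0.112},
    {"claw": 1,"tx": -1,"ty": -0.78,"tz": 0,"ax": 0,"ay": 0,"az": 0.168},
    {"claw": 1,"tx": -1,"ty": -0.78,"tz": 0,"ax": 0,"ay": 0,"az": 0.224},
    {"claw": 1,"tx": -1,"ty": -0.78,"tz": 0,"ax": 0,"ay": 0,"az": 0.28}
  ]
}}

```text
clock: 1.92
position: [0.2053, 0.4376, 0.3018]
tcp_rot: [[-0.44, 0.898, 0.001], [0.898, 0.44, 0.001], [0.001, 0.001, -1.0]]
ft_force: [0.2, 0.5, -0.2]
opening: -0.0
grip_force: 0.0
```

Emit:
{"name": "arm_command", "arguments": {
  "steps": [
    {"claw": 1,"tx": -0.33,"ty": 0.07,"tz": 0,"ax": 0,"ay": 0,"az": 0.056},
    {"claw": 1,"tx": -0.66,"ty": 0.15,"tz": 0,"ax": 0,"ay": 0,"az": 0.112},
    {"claw": 1,"tx": -1,"ty": 0.22,"tz": 0,"ax": 0,"ay": 0,"az": 0.168},
    {"claw": 1,"tx": -1,"ty": 0.22,"tz": 0,"ax": 0,"ay": 0,"az": 0.224},
    {"claw": 1,"tx": -1,"ty": 0.22,"tz": 0,"ax": 0,"ay": 0,"az": 0.28}
  ]
}}

```text
clock: 2.55
position: [0.2696, 0.3578, 0.3018]
tcp_rot: [[0.412, 0.911, 0.001], [0.911, -0.412, 0.001], [0.001, 0.0, -1.0]]
ft_force: [-0.2, 0.4, -0.9]
opening: 0.0002
grip_force: 0.0
```

Emit:
{"name": "arm_command", "arguments": {
  "steps": [
    {"claw": 1,"tx": -0.3,"ty": 0.5,"tz": 0,"ax": 0,"ay": 0,"az": 0},
    {"claw": 1,"tx": -0.6,"ty": 1,"tz": 0,"ax": 0,"ay": 0,"az": 0},
    {"claw": 1,"tx": -0.6,"ty": 1,"tz": 0,"ax": 0,"ay": 0,"az": 0}
  ]
}}

```text
clock: 2.92
position: [0.3389, 0.2587, 0.3021]
tcp_rot: [[0.413, 0.911, 0.002], [0.911, -0.413, -0.0], [0.001, 0.002, -1.0]]
ft_force: [-1.0, 0.4, -0.2]
opening: -0.0001
grip_force: 0.0
```

Emit:
{"name": "arm_command", "arguments": {
  "steps": [
    {"claw": 1,"tx": -0.3,"ty": 0.5,"tz": 0,"ax": 0,"ay": 0,"az": 0},
    {"claw": 1,"tx": -0.6,"ty": 1,"tz": 0,"ax": 0,"ay": 0,"az": 0},
    {"claw": 1,"tx": -0.6,"ty": 1,"tz": 0,"ax": 0,"ay": 0,"az": 0}
  ]
}}

```text
clock: 3.3
position: [0.4058, 0.1634, 0.3019]
tcp_rot: [[0.412, 0.911, 0.003], [0.911, -0.412, -0.001], [0.0, 0.003, -1.0]]
ft_force: [0.8, 0.2, 0.5]
opening: -0.0002
grip_force: 0.0
```

Emit:
{"name": "arm_command", "arguments": {
  "steps": [
    {"claw": 1,"tx": -0.35,"ty": 0.4,"tz": 0,"ax": 0,"ay": 0,"az": 0},
    {"claw": 1,"tx": -0.7,"ty": 0.8,"tz": 0,"ax": 0,"ay": 0,"az": 0},
    {"claw": 1,"tx": -0.7,"ty": 0.8,"tz": 0,"ax": 0,"ay": 0,"az": 0}
  ]
}}

```text
clock: 3.68
position: [0.4493, 0.0676, 0.3017]
tcp_rot: [[0.411, 0.912, 0.002], [0.912, -0.411, -0.001], [-0.0, 0.002, -1.0]]
ft_force: [-1.0, 1.0, 0.3]
opening: -0.0003
grip_force: 0.0
```

Emit:
{"name": "arm_command", "arguments": {
  "steps": [
    {"claw": 1,"tx": -0.5,"ty": 0.3,"tz": 0,"ax": 0,"ay": 0,"az": 0},
    {"claw": 1,"tx": -1,"ty": 0.6,"tz": 0,"ax": 0,"ay": 0,"az": 0},
    {"claw": 1,"tx": -1,"ty": 0.6,"tz": 0,"ax": 0,"ay": 0,"az": 0}
  ]
}}

```text
clock: 4.05
position: [0.4625, -0.0484, 0.3017]
tcp_rot: [[0.411, 0.912, 0.001], [0.912, -0.411, -0.001], [-0.001, 0.002, -1.0]]
ft_force: [-0.2, 0.3, -0.5]
opening: -0.0001
grip_force: 0.0
```

Emit:
{"name": "arm_command", "arguments": {
  "steps": [
    {"claw": 1,"tx": -0.5,"ty": 0.3,"tz": 0.2,"ax": 0,"ay": 0,"az": 0},
    {"claw": 1,"tx": -1,"ty": 0.6,"tz": 0.4,"ax": 0,"ay": 0,"az": 0},
    {"claw": 1,"tx": -1,"ty": 0.6,"tz": 0.4,"ax": 0,"ay": 0,"az": 0}
  ]
}}

```text
clock: 4.42
position: [0.4759, -0.1637, 0.2601]
tcp_rot: [[0.41, 0.912, -0.002], [0.912, -0.41, -0.002], [-0.002, -0.001, -1.0]]
ft_force: [-0.2, 0.6, 0.2]
opening: -0.0
grip_force: 0.0
```

Now look with the wrist camera.

```bash
python3 - <<'E'
from h import *
from bench import spot_point
p,W=cloud('wrist');cv2.imwrite('pics/w1.png',p)
print(W[240,320],bot.state()['position'])
for t in ['rocker_raised','key_top','start_top','stop_top']:
    print(t,[(np.round(r['location'],4).tolist(),round(r['score'],2)) for r in spot_point(t,'wrist')[:2]])
x,y,z=W[...,0],W[...,1],W[...,2]
m=(z>.0505)&(z<.09)
n,l,st,ce=cv2.connectedComponentsWithStats(m.astype(np.uint8))
for i in range(1,n):
    if st[i,4]>200:
        q=W[l==i];g=cv2.minAreaRect(q[:,:2].astype(np.float32)*1000);print(st[i,4],ce[i].round(),q.mean(0).round(4),np.round(g[0],1),np.round(g[1],1),round(g[2],1),np.median(q[:,2]).round(4))
E
```

```text
[ 0.46241792 -0.19293779  0.04608179] [ 0.47640739 -0.16073229  0.26045764]
rocker_raised [([0.602, -0.2276, 0.0647], 0.61)]
key_top [([0.4893, -0.1889, 0.0598], 0.81)]
start_top [([0.5236, -0.2798, 0.0553], 0.9), ([0.4069, -0.2295, -0.003], 0.52)]
stop_top [([0.5838, -0.1594, 0.075], 0.91)]
2028 [44. 18.] [0.335  0.0805 0.0699] [335.   78.8] [ 37.3 102.8] 66.9 0.0701
1913 [422. 158.] [ 0.5811 -0.153   0.0713] [ 581.9 -153.9] [44.  43.4] 71.9 0.0718
1998 [479. 225.] [ 0.6136 -0.2396  0.0587] [ 614.1 -240.1] [37.  59.4] 44.3 0.057
1045 [345. 226.] [ 0.4926 -0.1863  0.0584] [ 492.7 -186.9] [32.1 32.8] 20.4 0.0587
645 [405. 287.] [ 0.524  -0.2719  0.0579] [ 524.1 -273.3] [29.  29.1] 35.5 0.0583
```

View pics/w1.png

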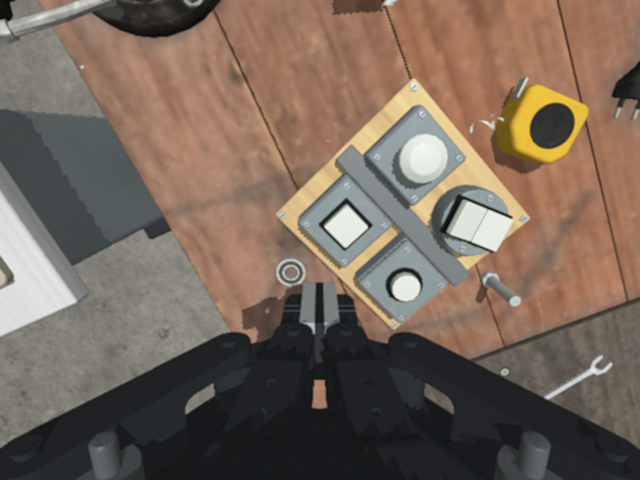

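The wrist view shows the key (345,226), start (405,287), stop (422,158) and rocker (479,225), agreeing with the top view within a few mm. Targets:

| Control | x | y |
|---|---|---|
| Rocker point | 0.598 | -0.230 |
| Key | 0.4915 | -0.191 |
| Start | 0.523 | -0.277 |

Next I go above the rocker.

Emit:
{"name": "arm_command", "arguments": {
  "steps": [
    {"claw": 1,"tx": -0.07,"ty": 0.5,"tz": 0.3,"ax": 0,"ay": 0,"az": 0},
    {"claw": 1,"tx": -0.13,"ty": 1,"tz": 0.7,"ax": 0,"ay": 0,"az": 0},
    {"claw": 1,"tx": -0.13,"ty": 1,"tz": 1,"ax": 0,"ay": 0,"az": 0}
  ]
}}

```text
clock: 5.05
position: [0.5658, -0.2131, 0.1599]
tcp_rot: [[0.402, 0.915, 0.002], [0.915, -0.402, -0.001], [-0.0, 0.003, -1.0]]
ft_force: [-0.9, 0.7, -0.3]
opening: -0.0003
grip_force: 0.0
```

Emit:
{"name": "arm_command", "arguments": {
  "steps": [
    {"claw": 1,"tx": 0,"ty": 0.39,"tz": 0.3,"ax": 0,"ay": 0,"az": 0},
    {"claw": 1,"tx": 0,"ty": 0.39,"tz": 0.7,"ax": 0,"ay": 0,"az": 0},
    {"claw": 1,"tx": 0,"ty": 0.39,"tz": 0.7,"ax": 0,"ay": 0,"az": 0},
    {"claw": 1,"tx": 0,"ty": 0.39,"tz": 0.7,"ax": 0,"ay": 0,"az": 0}
  ]
}}

```text
clock: 5.55
position: [0.599, -0.2286, 0.0928]
tcp_rot: [[0.404, 0.915, 0.002], [0.915, -0.404, -0.0], [0.0, 0.002, -1.0]]
ft_force: [0.1, -0.6, 0.2]
opening: -0.0001
grip_force: 0.0
```

```bash
python3 - <<'E'
from h import *
from bench import spot_point
b=bot.state();print(b['clock'],b['position'],b['q'])
p,W=cloud('wrist');cv2.imwrite('pics/w2.png',p)
for t in ['rocker_raised','start_top','key_top']:
    print(t,[(np.round(r['location'],4).tolist(),round(r['score'],2)) for r in spot_point(t,'wrist')[:1]])
E
```

```text
5.55 [ 0.59901062 -0.22862755  0.09279402] [ 0.04462195  0.83379864  0.47945813  1.66798911 -0.5150352   0.76695448
  0.35143871]
rocker_raised [([0.5996, -0.2303, 0.0658], 0.71)]
start_top []
key_top [([0.4931, -0.1872, 0.0619], 0.87)]
```

View pics/w2.png

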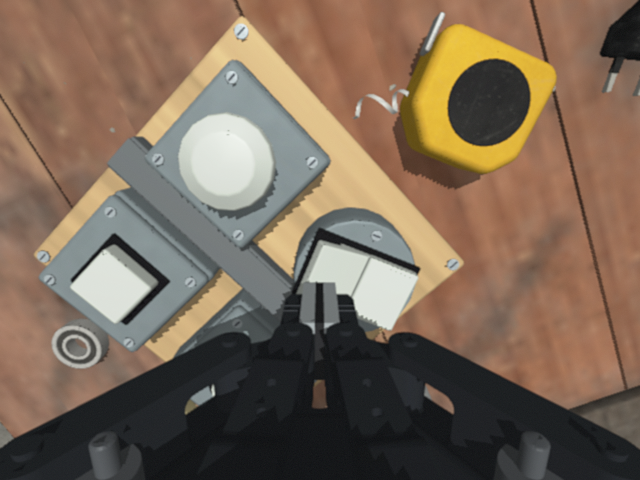

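The closed tips (320,295) hang over the raised (left) half of the paddle (335,270), and the network point is within 2 mm. Pressing down.

Emit:
{"name": "arm_command", "arguments": {
  "steps": [
    {"claw": 1,"tx": 0,"ty": 0,"tz": 0.2,"ax": 0,"ay": 0,"az": 0},
    {"claw": 1,"tx": 0,"ty": 0,"tz": 0.27,"ax": 0,"ay": 0,"az": 0},
    {"claw": 1,"tx": 0,"ty": 0,"tz": 0.32,"ax": 0,"ay": 0,"az": 0},
    {"claw": 1,"tx": 0,"ty": 0,"tz": 0.36,"ax": 0,"ay": 0,"az": 0},
    {"claw": 1,"tx": 0,"ty": 0,"tz": 0.36,"ax": 0,"ay": 0,"az": 0}
  ]
}}

```text
clock: 6.38
position: [0.5979, -0.2296, 0.0556]
tcp_rot: [[0.405, 0.914, -0.0], [0.914, -0.405, 0.0], [0.0, -0.0, -1.0]]
ft_force: [-3.3, 1.5, 5.6]
opening: 0.0001
grip_force: 2.8
```

Emit:
{"name": "arm_command", "arguments": {
  "steps": [
    {"claw": 1,"tx": 0,"ty": 0,"tz": 0.02,"ax": 0,"ay": 0,"az": 0},
    {"claw": 1,"tx": 0,"ty": 0,"tz": 0.03,"ax": 0,"ay": 0,"az": 0},
    {"claw": 1,"tx": 0,"ty": 0,"tz": 0.03,"ax": 0,"ay": 0,"az": 0}
  ]
}}

```text
clock: 6.75
position: [0.5981, -0.2296, 0.0553]
tcp_rot: [[0.405, 0.914, 0.001], [0.914, -0.405, 0.001], [0.002, 0.0, -1.0]]
ft_force: [-6.9, 4.1, 23.1]
opening: -0.0001
grip_force: 11.7
```

Emit:
{"name": "arm_command", "arguments": {
  "steps": [
    {"claw": 1,"tx": 0,"ty": 0,"tz": -0.3,"ax": 0,"ay": 0,"az": 0},
    {"claw": 1,"tx": 0,"ty": 0,"tz": -0.55,"ax": 0,"ay": 0,"az": 0},
    {"claw": 1,"tx": -0.04,"ty": -0.5,"tz": -0.55,"ax": 0,"ay": 0,"az": 0},
    {"claw": 1,"tx": -0.07,"ty": -1,"tz": -0.55,"ax": 0,"ay": 0,"az": 0},
    {"claw": 1,"tx": -0.07,"ty": -1,"tz": -0.55,"ax": 0,"ay": 0,"az": 0}
  ]
}}

```text
clock: 7.38
position: [0.4996, -0.1942, 0.1071]
tcp_rot: [[0.407, 0.913, -0.004], [0.913, -0.407, 0.002], [0.0, -0.005, -1.0]]
ft_force: [1.2, 0.4, -0.2]
opening: 0.0003
grip_force: 0.0
```

Emit:
{"name": "arm_command", "arguments": {
  "steps": [
    {"claw": 1,"tx": 0,"ty": -0.13,"tz": 0.1,"ax": 0,"ay": 0,"az": 0},
    {"claw": 1,"tx": 0,"ty": -0.13,"tz": 0.2,"ax": 0,"ay": 0,"az": 0},
    {"claw": 1,"tx": 0,"ty": -0.13,"tz": 0.2,"ax": 0,"ay": 0,"az": 0}
  ]
}}

```text
clock: 7.75
position: [0.4927, -0.1906, 0.0865]
tcp_rot: [[0.405, 0.914, -0.0], [0.914, -0.405, -0.0], [-0.0, 0.0, -1.0]]
ft_force: [0.5, 0.7, -0.4]
opening: 0.0002
grip_force: 0.0
```

```bash
python3 - <<'E'
from h import *
from bench import spot_point
b=bot.state();print(b['clock'],b['position'])
p,W=cloud('wrist');cv2.imwrite('pics/w3.png',p)
for t in ['start_top','key_top']:
    print(t,[(np.round(r['location'],4).tolist(),round(r['score'],2)) for r in spot_point(t,'wrist')[:1]])
q=W.reshape(-1,3);q=q[(q[:,2]>.05)&(q[:,2]<.09)]
r=q[:,:2]-[.612,-.244];s=r@[-.7,.715];q=q[np.hypot(*r.T)<.036];s=s[np.hypot(*r.T)<.036]
for a in np.arange(-.036,.036,.008):
    k=(s>=a)&(s<a+.008);print(round(a,3),k.sum(),q[k,2].mean().round(4) if k.sum() else 0)
E
```

```text
7.75 [ 0.4926764  -0.19059205  0.08654032]
start_top [([0.5228, -0.2797, 0.0549], 0.65)]
key_top [([0.4914, -0.189, 0.0605], 0.69)]
-0.036 92 0.0654
-0.028 1254 0.0644
-0.02 1413 0.0614
-0.012 1355 0.0582
-0.004 1049 0.0559
0.004 971 0.0561
0.012 995 0.0563
0.02 1425 0.0552
0.028 11 0.0509
```

View pics/w3.png

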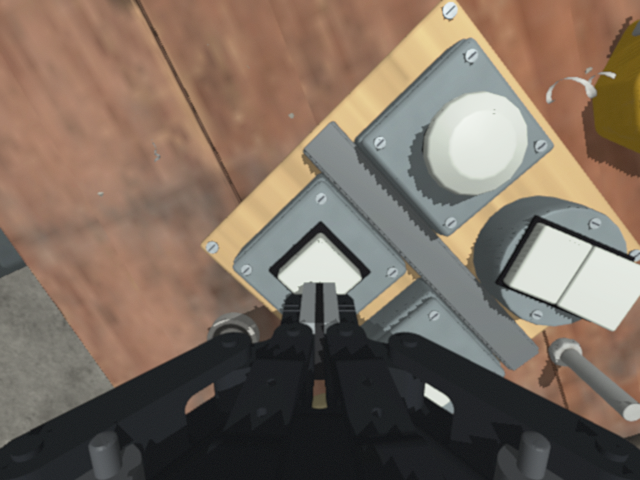

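The rocker (545,265) is now tipped the other way, and its far half has risen to 64 mm. The tips hang over the key (320,265), so I press it.

Emit:
{"name": "arm_command", "arguments": {
  "steps": [
    {"claw": 1,"tx": 0,"ty": 0,"tz": 0.2,"ax": 0,"ay": 0,"az": 0},
    {"claw": 1,"tx": 0,"ty": 0,"tz": 0.27,"ax": 0,"ay": 0,"az": 0},
    {"claw": 1,"tx": 0,"ty": 0,"tz": 0.32,"ax": 0,"ay": 0,"az": 0},
    {"claw": 1,"tx": 0,"ty": 0,"tz": 0.36,"ax": 0,"ay": 0,"az": 0},
    {"claw": 1,"tx": 0,"ty": 0,"tz": 0.36,"ax": 0,"ay": 0,"az": 0}
  ]
}}

```text
clock: 8.52
position: [0.4921, -0.1903, 0.0513]
tcp_rot: [[0.405, 0.914, 0.0], [0.914, -0.405, -0.0], [-0.0, 0.0, -1.0]]
ft_force: [0.9, -0.6, 0.7]
opening: -0.0002
grip_force: 0.0
```

Emit:
{"name": "arm_command", "arguments": {
  "steps": [
    {"claw": 1,"tx": 0,"ty": 0,"tz": 0.015,"ax": 0,"ay": 0,"az": 0},
    {"claw": 1,"tx": 0,"ty": 0,"tz": 0.02,"ax": 0,"ay": 0,"az": 0},
    {"claw": 1,"tx": 0,"ty": 0,"tz": 0.02,"ax": 0,"ay": 0,"az": 0}
  ]
}}

```text
clock: 8.9
position: [0.4924, -0.1904, 0.0508]
tcp_rot: [[0.406, 0.914, 0.002], [0.914, -0.406, 0.0], [0.001, 0.001, -1.0]]
ft_force: [-2.8, 2.4, 13.7]
opening: 0.0002
grip_force: 7.0
```

The key sits at its end stop. Lift, and move over the start button.

Emit:
{"name": "arm_command", "arguments": {
  "steps": [
    {"claw": 1,"tx": 0,"ty": 0,"tz": -0.3,"ax": 0,"ay": 0,"az": 0},
    {"claw": 1,"tx": 0,"ty": 0,"tz": -0.4,"ax": 0,"ay": 0,"az": 0},
    {"claw": 1,"tx": -0.34,"ty": 0.32,"tz": -0.4,"ax": 0,"ay": 0,"az": 0},
    {"claw": 1,"tx": -0.68,"ty": 0.64,"tz": -0.4,"ax": 0,"ay": 0,"az": 0},
    {"claw": 1,"tx": -0.68,"ty": 0.64,"tz": -0.4,"ax": 0,"ay": 0,"az": 0}
  ]
}}

```text
clock: 9.52
position: [0.5234, -0.2831, 0.0894]
tcp_rot: [[0.409, 0.912, 0.002], [0.912, -0.409, -0.005], [-0.003, 0.003, -1.0]]
ft_force: [-0.4, 0.5, 0.7]
opening: 0.0001
grip_force: 0.0
```

```bash
python3 - <<'E'
from h import *
from bench import spot_point
b=bot.state();print(b['clock'],b['position'])
p,W=cloud('wrist');cv2.imwrite('pics/w4.png',p)
for t in ['start_top','key_top']:
    print(t,[(np.round(r['location'],4).tolist(),round(r['score'],2)) for r in spot_point(t,'wrist')[:1]])
q=W.reshape(-1,3);k=(np.hypot(q[:,0]-.492,q[:,1]+.19)<.01);print('key z',np.median(q[k,2]),k.sum())
E
```

```text
9.525 [ 0.52335931 -0.28312952  0.08941982]
start_top [([0.524, -0.276, 0.0585], 0.94)]
key_top [([0.4914, -0.1866, 0.0525], 0.91)]
key z 0.05157439028302174 1388
```

View pics/w4.png

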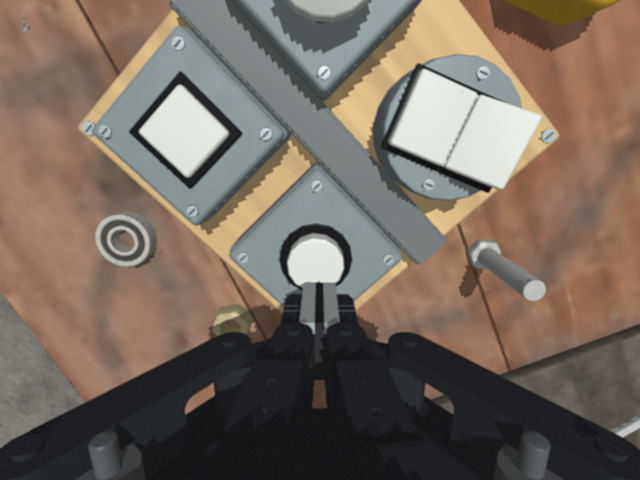

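The key (185,130) is in at 51.6 mm, and the tips hang over the start button (317,260). Settle first, then press.

Emit:
{"name": "arm_command", "arguments": {
  "steps": [
    {"claw": 1,"tx": 0,"ty": 0,"tz": 0,"ax": 0,"ay": 0,"az": 0},
    {"claw": 1,"tx": 0,"ty": 0,"tz": 0.15,"ax": 0,"ay": 0,"az": 0},
    {"claw": 1,"tx": 0,"ty": 0,"tz": 0.15,"ax": 0,"ay": 0,"az": 0}
  ]
}}

```text
clock: 10.05
position: [0.522, -0.2769, 0.0728]
tcp_rot: [[0.405, 0.914, -0.003], [0.914, -0.405, 0.002], [0.001, -0.003, -1.0]]
ft_force: [-0.5, 0.2, -0.3]
opening: 0.0001
grip_force: 0.0
```

Emit:
{"name": "arm_command", "arguments": {
  "steps": [
    {"claw": 1,"tx": 0,"ty": 0,"tz": 0.1,"ax": 0,"ay": 0,"az": 0},
    {"claw": 1,"tx": 0,"ty": 0,"tz": 0.17,"ax": 0,"ay": 0,"az": 0},
    {"claw": 1,"tx": 0,"ty": 0,"tz": 0.22,"ax": 0,"ay": 0,"az": 0},
    {"claw": 1,"tx": 0,"ty": 0,"tz": 0.235,"ax": 0,"ay": 0,"az": 0},
    {"claw": 1,"tx": 0,"ty": 0,"tz": 0.235,"ax": 0,"ay": 0,"az": 0}
  ]
}}

```text
clock: 10.68
position: [0.5228, -0.278, 0.0511]
tcp_rot: [[0.405, 0.914, -0.0], [0.914, -0.405, 0.001], [0.001, -0.0, -1.0]]
ft_force: [-0.7, 0.8, 5.3]
opening: -0.0004
grip_force: 2.1
```

Emit:
{"name": "arm_command", "arguments": {
  "steps": [
    {"claw": 1,"tx": 0,"ty": 0,"tz": 0,"ax": 0,"ay": 0,"az": 0},
    {"claw": 1,"tx": 0,"ty": 0,"tz": 0,"ax": 0,"ay": 0,"az": 0},
    {"claw": 1,"tx": 0,"ty": 0,"tz": 0,"ax": 0,"ay": 0,"az": 0},
    {"claw": 1,"tx": 0,"ty": 0,"tz": 0,"ax": 0,"ay": 0,"az": 0}
  ]
}}

```text
clock: 11.18
position: [0.5228, -0.2781, 0.0511]
tcp_rot: [[0.405, 0.914, -0.0], [0.914, -0.405, 0.0], [0.0, -0.0, -1.0]]
ft_force: [-0.7, 0.9, 5.2]
opening: 0.0002
grip_force: 2.8
```

Emit:
{"name": "arm_command", "arguments": {
  "steps": [
    {"claw": 1,"tx": 0,"ty": 0,"tz": 0.01,"ax": 0,"ay": 0,"az": 0},
    {"claw": 1,"tx": 0,"ty": 0,"tz": 0.01,"ax": 0,"ay": 0,"az": 0},
    {"claw": 1,"tx": 0,"ty": 0,"tz": 0.01,"ax": 0,"ay": 0,"az": 0},
    {"claw": 1,"tx": 0,"ty": 0,"tz": 0.01,"ax": 0,"ay": 0,"az": 0},
    {"claw": 1,"tx": 0,"ty": 0,"tz": 0.01,"ax": 0,"ay": 0,"az": 0}
  ]
}}

```text
clock: 11.8
position: [0.5228, -0.2781, 0.051]
tcp_rot: [[0.405, 0.914, 0.0], [0.914, -0.405, 0.001], [0.001, 0.0, -1.0]]
ft_force: [-3.3, 2.3, 12.7]
opening: -0.0001
grip_force: 6.2
```

Emit:
{"name": "arm_command", "arguments": {
  "steps": [
    {"claw": 1,"tx": 0,"ty": 0,"tz": -0.3,"ax": 0,"ay": 0,"az": 0},
    {"claw": 1,"tx": 0,"ty": 0,"tz": -0.7,"ax": 0,"ay": 0,"az": 0},
    {"claw": 1,"tx": 0,"ty": 0,"tz": -1,"ax": 0,"ay": 0,"az": 0},
    {"claw": 1,"tx": 0,"ty": 0,"tz": -1,"ax": 0,"ay": 0,"az": 0},
    {"claw": 1,"tx": 0,"ty": 0,"tz": -1,"ax": 0,"ay": 0,"az": 0}
  ]
}}

```text
clock: 12.42
position: [0.5226, -0.2778, 0.149]
tcp_rot: [[0.405, 0.914, -0.001], [0.914, -0.405, 0.001], [0.0, -0.001, -1.0]]
ft_force: [0.5, -0.6, -0.2]
opening: 0.0001
grip_force: 0.0
```

```bash
python3 - <<'E'
from h import *
p,W=cloud('wrist')
q=W.reshape(-1,3)
for n,a in dict(key=(.492,-.19),start=(.523,-.278),stop=(.582,-.157),raised=(.627,-.259),pressed=(.597,-.229)).items():
    k=np.hypot(q[:,0]-a[0],q[:,1]-a[1])<.006;print(n,np.median(q[k,2]),k.sum())
E
```

```text
key 0.05147080323247111 281
start 0.18718871327462488 951
stop 0.0735280896857026 410
raised 0.06303148069747963 341
pressed 0.05577774371647942 299
```

```bash
python3 -c "
from bench import job_done
print(job_done())"
```

```text
the job is handed in; nothing more can be done
None
```

I tipped the rocker, latched the key, held start in for about a second and released it, then handed the job in. The last depth check showed the rocker over, the key in and the stop untouched, but the fingers hid the start button, so its return isn't confirmed, and no verdict came back.

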